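# Level the slide plate and hold the spirit level pressed on it

### The arm

A 7-joint arm with a two-finger parallel gripper is mounted at the origin on the work surface. World frame = base frame: x ahead of the robot, y to its left, z up, the work surface at z = 0. Lengths are in m, angles in rad, forces in N, time in s.
With the tool pointing down it reaches from about 0.425 to 0.925 m from the base axis. Payload 6.8 kg.
Tool frame: the origin (TCP) lies between the finger pads; the fingertips stand 14 mm ahead of it and the grasp point (between the pads) lies 5 mm behind it; z points along the fingers, y is the direction in which the jaws open and shut (so a half turn about z gives the same grasp; the last joint's range is limited). The gripper opens to 85 mm and grips with 20 to 120 N. Pads are 22 mm wide; open, the fingers measure 114 mm over their backs; the gripper's body (76 mm by 85 mm) begins 54 mm behind the grasp point. The pads swing forward as they close: fully open they stand 13 mm farther back than shut.
Start: joints at [-1.259, 0.477, 0.022, 1.555, -0.011, 1.109, -0.083], TCP at [0.275, 0.616, 0.245] pointing down, gripper open.
Joint ranges: [-2.96, 2.96], [-0.34, 2.1], [-1.41, 1.46], [0.24, 2.44], [-1.37, 4.51], [0.17, 1.92], [-2.96, 2.96]. Speed limits (rad/s): [2.39, 2.39, 3.14, 3.14, 3.14, 3.14, 3.14].

### API

Orientations are given as a unit quaternion [w, x, y, z].
In Python, from station import bot gives the robot as it stands.
- The arm moves only by the shell command python3 -m crank 'ROWS' [FORCE]. ROWS is JSON, a list of rows, each a list of 3 entries, a list of its own where there are three numbers: the shift along the tool's x, y, z in m, then the turn, a rotation vector about the tool's x, y, z in degrees, then the finger opening in m, from 0 to 0.0854. A call has 1 to 10 rows; each row shifts and turns the commanded pose from where the row before left it, along the tool's axes as they then stand; what a row does not reach is not made up. A row lasts 1/8 s, in which the tool goes at most 62.5 mm and 10.7 degrees, less where a joint would pass 70% of its speed; a pose out of reach is approached as far as the arm can. A call is refused whole if a number of a shift passes 0.0625 or a number of a turn 10.7, either way. A call with a gripper value outside its range is refused whole. The fingers move at their own pace and stop on an object; FORCE is the grip in N (left out, the last holds). Time passes only in rows, so rows that do not move let the fingers close. It gives the time, the measured TCP pose, the force and the opening at its end, in the units of the state.
- bot.get_obs(): the state, without advancing time (a new reading comes with each control period).
- bot.read_camera(name): name is "scene" or "top" or "wrist"; returns (picture, depth): 480x640x3 uint8, red, green, blue; 480x640 float32, m along the optical axis (not along the pixel's ray), 0 where there is no reading.
- bot.calibration(name): a dict with "fx", "fy", "cx", "cy" (pixels), "D" ([k1, k2, p1, p2, k3] as OpenCV has them; the pictures are not rectified), "extrinsics" (4x4, takes a point from camera to world coordinates). Camera axes: x right, y down, z forward; pixel columns grow to the right and rows downward; lengths in m; the calibration is good to about 2 mm. A picture is of the moment at which its call begins: read the wrist's pose just before it. calibration takes no time and is no camera call; for the wrist camera it gives the pose at the moment of the call.
- bot.hand_in(): hands the job in, once; it reports no verdict.
The state is a dict: "t": time; "q": joint angles; "joint_vel": joint speeds; "joint_torque": joint torques, N m; "eef_pos": TCP position; "tool_rot": TCP orientation; "contact_force": force on the tool from outside, world axes, zero at the start; "torque": the same for the moment, N m; "gripper_width": opening from 0.0 (shut) to 1.0 (fully open).
Only numpy, scipy, OpenCV 4.12 (cv2) and the standard library are available. Lean on these libraries where they do the work, as an engineer would, in place of code of your own. Each camera call takes 0.05 s, during which the arm holds its last target.

### The job

Lay the spirit level lengthwise along the middle of the grey metal slide plate, in line with its screw foot, and let go of it; then turn the foot's black knob until the bubble stands between the two lines of the vial. Let go of the knob and, to prove that the plate stays level under load, press the closed fingertips straight down on the metal top of the level with about 10 N, and finish while still holding it pressed like that, bubble between the lines; leave the magnifiers, the slide box and the bottle alone.

Things in the scene. Friction and masses are not known exactly. Their poses are not given: they have to be found in the camera images.
- level: Loose aluminium bench spirit level, 150 x 26 x 32 mm, about 0.3 kg, lying right way up on the worktop. Origin at the centre of its underside, x along its length, z up. A bottom bar (16 mm high) carries two solid end blocks with an open yellow-green vial between them. Grip it across its 26 mm width at the middle. It may lie either way round on the plate.
- press_a (a point): Middle of the top face of one solid metal end block of the level, 53 mm from its middle along +x, 32 mm above its underside. The block is 44 mm long and 26 mm wide. Either block may be pressed.
- press_b (a point): The same on the other end block, 53 mm along the level's -x.
- vial_mid (a point): Middle of the vial (13 mm thick, 62 mm long), 24 mm above the level's underside; axes as the level's. Two black lines stand 10 mm either side of it along x.
- bubble (a point): Centre of the pale bubble (14 mm long) in the vial; it stands between the lines while its offset from vial_mid along the level's x is less than 3 mm either way. It drifts to the higher end, 1 mm for every mm/m of slope, takes about 2 s to settle and stops 16 mm from the middle.
- plate: Levelling plate for drying microscope slides: grey aluminium, 260 x 180 x 8 mm, its top 43 mm above the worktop when level. Origin at the middle of its top face, x along its length to the screw foot, y across, z up. Two fixed feet at its other end stay put; across it is level already. 5 mm strips edge its long sides. At the start the knob end is 6 to 11 mm/m too low.
- rest (a point): Point on the plate's top face at plate x = -40 mm, y = 0: the middle of the clear length between knob and far end, where the middle of the level's underside belongs (allowed: 35 mm sideways, 25 mm towards the far end, 45 mm towards the knob, 10 degrees of yaw).
- knob_top (a point): Centre of the top face of the screw foot's knob: round, ribbed, black, 40 mm across, 26 mm high, on an upright screw through the plate at plate x = 105 mm, y = 0. Its top is 82 mm above the worktop, its underside 13 mm above the plate; it keeps its height as it turns. It turns stiffly (0.06 N m) and stays where it is left.
- screw_foot (a point): Bottom of the same screw, on the worktop under knob_top. Screw thread: turning the knob clockwise seen from above raises this end of the plate, 5 mm a full turn, and moves the bubble about 3.9 mm a radian towards the knob. 1.5 to 2.7 radians clockwise are needed at the start.
- lens_a: Clear plastic magnifier, lens 80 mm across, 9 mm thick, handle 75 mm; origin under the lens's centre, handle along x. Leave alone.
- lens_b: Clear plastic magnifier, lens 68 mm across, 9 mm thick, handle 65 mm; origin under the lens's centre, handle along x. Leave alone.
- slide_box: White plastic slide box, 87 x 97 x 35 mm, origin under its centre. Leave alone.
- stain: Small amber bottle with a black cap, 34 mm across, 72 mm high, origin under its centre. Leave alone.
Not all that is in view belongs to the job. Of the things that look like the level, the middle-sized one is meant.

How it is judged:
By the outcome, as a careful person would: the job done as asked, in the order asked, and still so for the second after the job is handed in, while the arm keeps its last pose, push and grip.
It also fails if it takes over 64 s, if anything falls off the work surface, if the arm or the gripper's body presses on something with over 40 N, if the wrist force passes 120 N, or if a joint passes its speed limit or range.

## Working session

There is one attempt and no reset: what is moved stays moved. The work goes in short steps, Python scripts to look and compute and a shell command to move; the robot and the scene stay as the last step left them, time stands still between calls to the robot, and variables do not carry over. Pictures are saved under pics/ and viewed, and the job is handed in when it is done.

```bash
ls; mkdir -p pics; python3 - <<'E'
from station import bot
import cv2
o=bot.get_obs(); print(o)
for n in ("scene","top","wrist"):
    c=bot.calibration(n); print(n,c)
    im,d=bot.read_camera(n)
    cv2.imwrite(f"pics/{n}0.png",im[:,:,::-1])
E
```

```text
pics
{'t': 0.0, 'q': array([-1.25907565,  0.47779728,  0.02238189,  1.5564585 , -0.0114757 ,
        1.10928715, -0.08310111]), 'joint_vel': array([ 0.00026726, -0.00011454, -0.00105583,  0.00063159, -0.00047374,
        0.00086444,  0.00036568]), 'joint_torque': array([ 2.87454204e-04, -5.96457553e+01,  1.60771083e+00, -2.81198072e+01,
        1.24144630e-02,  9.13322379e-03,  1.09152538e-05]), 'eef_pos': array([0.27493929, 0.61584963, 0.24432544]), 'tool_rot': array([-1.02641432e-04,  2.08375147e-01,  9.78048551e-01, -9.05055643e-04]), 'contact_force': array([-0.46913653,  0.33640525, -0.26843829]), 'torque': array([ 0.05188662,  0.01850985, -0.0543664 ]), 'gripper_width': 0.9985648119338568}
scene {'fx': 539.7785152746579, 'fy': 539.7785152746579, 'cx': 316.60120831018304, 'cy': 238.84525775909214, 'D': array([-0.15586546,  0.        ,  0.        ,  0.        ,  0.        ]), 'extrinsics': array([[-0.03485519,  0.72327097, -0.68968414,  1.28563508],
       [ 0.99920326,  0.03864478, -0.0099709 , -0.0357544 ],
       [ 0.01944103, -0.68948219, -0.72404169,  0.85326972],
       [ 0.
[... 247 characters left out ...]
cs': array([[ 0.02448157, -0.98239104,  0.18522551,  0.31579777],
       [-0.99957193, -0.02108565,  0.02028196, -0.04603303],
       [-0.01601921, -0.18564275, -0.98248672,  1.29684651],
       [ 0.        ,  0.        ,  0.        ,  1.        ]])}
wrist {'fx': 417.85295336484023, 'fy': 417.85295336484023, 'cx': 328.51053402041947, 'cy': 242.21355009771145, 'D': array([-0.01258254,  0.        ,  0.        ,  0.        ,  0.        ]), 'extrinsics': array([[ 0.40763791,  0.87531499,  0.26010576,  0.20912373],
       [ 0.91314152, -0.39013406, -0.11818618,  0.64511051],
       [-0.00197402,  0.28569053, -0.9583199 ,  0.37315097],
       [ 0.        ,  0.        ,  0.        ,  1.        ]])}
```

View pics/scene0.png

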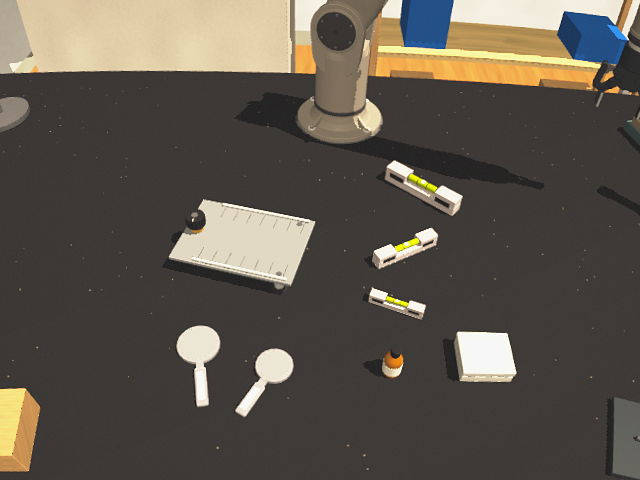

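View pics/top0.png

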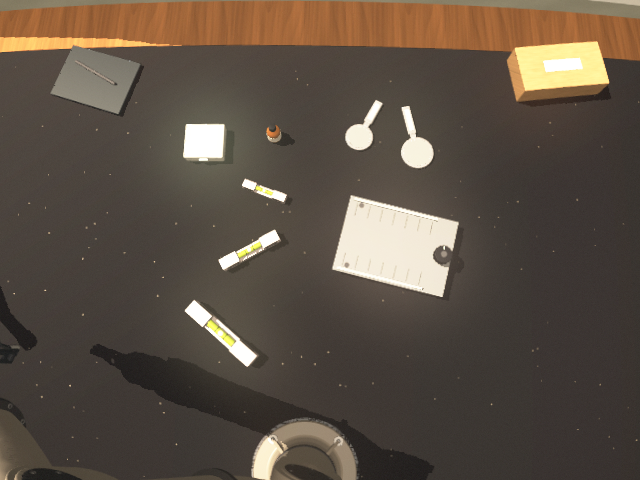

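View pics/wrist0.png

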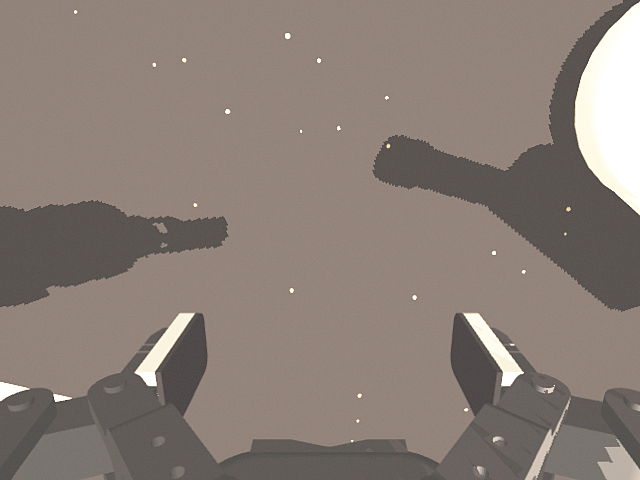

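The scene shows the middle level at scene (405,248) and top (250,250). The plate is at top (397,246), with the knob at its right end at (443,255). Next I'll measure them from the top and scene views.

```bash
cat > h.py <<'E'
import numpy as np, cv2
from station import bot
from scipy.spatial.transform import Rotation as R
def ray(c,uv):
    K=np.array([[c["fx"],0,c["cx"]],[0,c["fy"],c["cy"]],[0,0,1]])
    p=cv2.undistortPoints(np.array(uv,float).reshape(-1,1,2),K,np.array(c["D"])).reshape(-1,2)
    E=c["extrinsics"]; d=np.c_[p,np.ones(len(p))]@E[:3,:3].T
    return E[:3,3],d
def cast(c,uv,z):
    o,d=ray(c,uv); return o+d*((z-o[2])/d[:,2])[:,None]
def proj(c,P):
    K=np.array([[c["fx"],0,c["cx"]],[0,c["fy"],c["cy"]],[0,0,1]])
    E=np.linalg.inv(c["extrinsics"]); r,_=cv2.Rodrigues(E[:3,:3])
    return cv2.projectPoints(np.array(P,float).reshape(-1,1,3),r,E[:3,3],K,np.array(c["D"]))[0].reshape(-1,2)
def tool():
    o=bot.get_obs(); q=o["tool_rot"]
    return o,R.from_quat([q[1],q[2],q[3],q[0]])
def goto(p,yaw=None):
    """print tool-axes shift to p; yaw = desired world angle of tool y axis (mod pi)"""
    o,r=tool(); print("t",o["t"],"pos",o["eef_pos"].round(4),"grip",round(o["gripper_width"],3),"F",o["contact_force"].round(1))
    print("tool z",r.as_matrix()[:,2].round(4),"yaw_y deg",np.degrees(np.arctan2(*r.as_matrix()[1::-1,1])).round(2))
    print("shift tool mm",(r.inv().apply(np.array(p)-o["eef_pos"])*1000).round(1),"world mm",((np.array(p)-o["eef_pos"])*1000).round(1))
    if yaw is not None:
        y=np.arctan2(*r.as_matrix()[1::-1,1]); d=(yaw-y+np.pi/2)%np.pi-np.pi/2
        print("turn about tool z deg",np.degrees(-d).round(2),"q7",o["q"][6].round(3))
E
python3 - <<'E'
from h import *
for n in ("top","scene"):
    im=cv2.imread(f"pics/{n}0.png"); c=bot.calibration(n)
    hsv=cv2.cvtColor(im,cv2.COLOR_BGR2HSV)
    m=(hsv[...,2]>110).astype(np.uint8)*255
    cn,_=cv2.findContours(m,cv2.RETR_EXTERNAL,cv2.CHAIN_APPROX_NONE)
    for k in cn:
        a=cv2.contourArea(k)
        if 200<a<30000:
            r=cv2.minAreaRect(k); u=np.array(r[0])
            if (n=="top" and 180<u[0]<470 and 90<u[1]<370) or (n=="scene" and 150<u[0]<480 and 150<u[1]<420):
                z=0.043 if a>5000 else 0.025
                b=cast(c,cv2.boxPoints(r),z)
                print(n,a,np.round(r[0],1),"ctr",cast(c,[r[0]],z)[0].round(4),"sides",np.linalg.norm(b[1]-b[0]).round(4),np.linalg.norm(b[2]-b[1]).round(4),"ang",np.degrees(np.arctan2(*(b[1]-b[0])[1::-1])).round(1))
    y=cv2.inRange(hsv,(22,120,90),(45,255,255))
    cn,_=cv2.findContours(y,cv2.RETR_EXTERNAL,cv2.CHAIN_APPROX_NONE)
    for k in cn:
        if cv2.contourArea(k)>8: r=cv2.minAreaRect(k); print(n,"yel",np.round(r,1) if 0 else r, cast(c,[r[0]],0.024)[0].round(4))
E
python3 - <<'E'
import cv2
im=cv2.imread("pics/top0.png")
cv2.imwrite("pics/topz.png",cv2.resize(im[180:310,320:480],None,fx=5,fy=4.5,interpolation=cv2.INTER_CUBIC)[:590])
cv2.imwrite("pics/topl.png",cv2.resize(im[220:280,205:300],None,fx=8,fy=8,interpolation=cv2.INTER_CUBIC))
E
```

```text
top 1305.5 [220.8 332.6] ctr [0.3091 0.1981 0.025 ] sides 0.0398 0.1994 ang -40.1
top 747.0 [248.7 249.7] ctr [0.5032 0.1419 0.025 ] sides 0.1532 0.0342 ang -59.9
top 8407.5 [396.  245.6] ctr [ 0.5174 -0.2     0.043 ] sides 0.1831 0.268 ang -12.8
top 376.5 [263.9 190.4] ctr [0.6468 0.1123 0.025 ] sides 0.025 0.1126 ang -17.7
top 1490.0 [204.5 142. ] ctr [0.7671 0.2647 0.025 ] sides 0.1084 0.0984 ang -89.7
top 1027.5 [417. 137.] ctr [ 0.7894 -0.255   0.025 ] sides 0.0798 0.1608 ang -88.2
top 776.5 [367.9 126.8] ctr [ 0.8128 -0.1348  0.025 ] sides 0.1386 0.0682 ang -41.2
top yel ((220.36724853515625, 332.5088806152344), (32.454872131347656, 6.490973949432373), 41.18592834472656) [0.3093 0.1992 0.024 ]
top yel ((243.20004272460938, 252.90003967285156), (4.4721360206604, 11.180339813232422), 63.43495178222656) [0.4954 0.1546 0.024 ]
top yel ((255.00003051757812, 246.50001525878906), (4.472135543823242, 11.180339813232422), 63.43495178222656) [0.5112 0.1275 0.024 ]
top yel ((268.3000183105469, 192.10000610351562), (6.957010269165039, 2.5298221111297607), 18.43494987487793) [0.6432 0.1017 
[... 512 characters left out ...]
.5123 0.1387 0.025 ] sides 0.1707 0.0543 ang 120.8
scene 7752.0 [241.7 239.3] ctr [ 0.5235 -0.2018  0.043 ] sides 0.2222 0.3122 ang -179.0
scene 1604.0 [422.7 187. ] ctr [0.3141 0.1977 0.025 ] sides 0.0865 0.2152 ang 158.9
scene yel ((12.5, 422.0), (66.0, 25.0), 90.0) [ 0.9492 -0.5444  0.024 ]
scene yel ((396.7430419921875, 301.3135986328125), (22.484474182128906, 4.868290424346924), 17.52556800842285) [0.6537 0.113  0.024 ]
scene yel ((406.55169677734375, 244.37930297851562), (6.31364107131958, 24.511783599853516), 68.19859313964844) [0.5017 0.1439 0.024 ]
scene yel ((421.9290771484375, 182.69549560546875), (30.058826446533203, 7.4117655754089355), 28.072484970092773) [0.2971 0.1978 0.024 ]
```

View pics/topz.png

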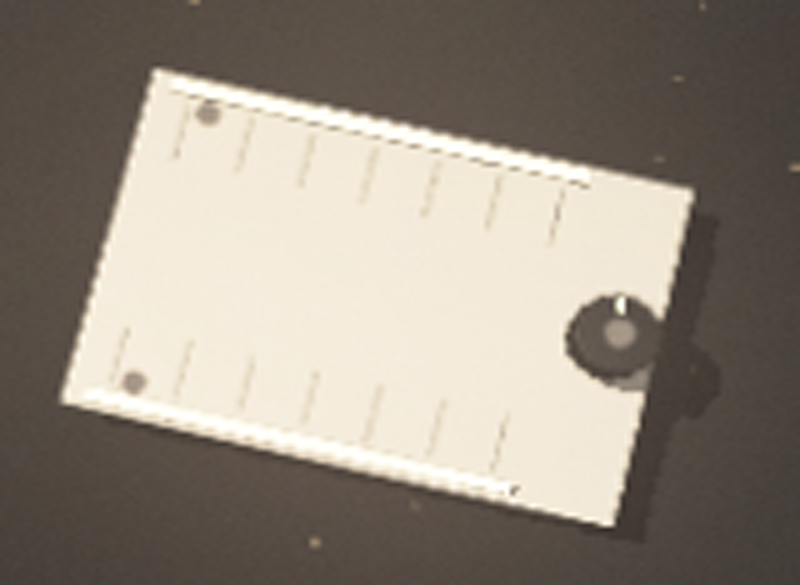

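View pics/topl.png

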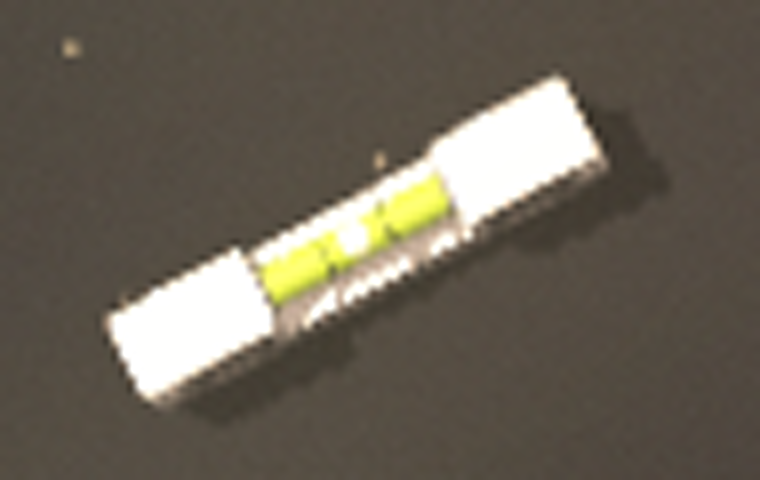

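```bash
python3 - <<'E'
from h import *
c=bot.calibration("top")
k=cast(c,[[444,254.4]],0.082)[0]; print("knob",k)
P=np.array([0.5174,-0.2000]); d=k[:2]-P; print(np.linalg.norm(d),np.degrees(np.arctan2(d[1],d[0])))
# plate corners from zoom picture
cor=np.array([[155,70],[692,188],[612,525],[65,400]])/[5,4.5]+[320,180]
w=cast(c,cor,0.043); print(w.round(4), w.mean(0).round(4))
for a,b in((0,1),(3,2)): v=w[b]-w[a]; print(np.linalg.norm(v),np.degrees(np.arctan2(v[1],v[0])))
goto([0.503,0.1415,0.10],np.radians(30))
E
```

```text
knob [ 0.49347795 -0.30305145  0.082     ]
0.10579161842772963 -103.06899486700314
[[ 0.6338 -0.0948  0.043 ]
 [ 0.5767 -0.3466  0.043 ]
 [ 0.4019 -0.3064  0.043 ]
 [ 0.4605 -0.0561  0.043 ]] [ 0.5182 -0.201   0.043 ]
0.2582084577292562 -102.78619024517647
0.25713910274957125 -103.18079055129967
t 0.15 pos [0.275  0.616  0.2446] grip 1.0 F [ 0.4 -0.4 -0.2]
tool z [-4.0e-04 -1.3e-03 -1.0e+00] yaw_y deg 65.95
shift tool mm [-401.6 -340.2  145.1] world mm [ 228.  -474.5 -144.6]
turn about tool z deg 35.95 q7 -0.083
```

```bash
python3 -m crank '[[[-0.04,-0.034,0.012],[0,0,0],0.0854],[[-0.04,-0.034,0.012],[0,0,0],0.0854],[[-0.04,-0.034,0.012],[0,0,0],0.0854],[[-0.04,-0.034,0.012],[0,0,0],0.0854],[[-0.04,-0.034,0.012],[0,0,0],0.0854],[[-0.04,-0.034,0.012],[0,0,0],0.0854],[[-0.04,-0.034,0.012],[0,0,0],0.0854],[[-0.04,-0.034,0.012],[0,0,0],0.0854],[[-0.04,-0.034,0.012],[0,0,0],0.0854],[[-0.04,-0.034,0.012],[0,0,0],0.0854]]' 40
python3 -m crank '[[[0,0,0],[0,0,9],0.07],[[0,0,0],[0,0,9],0.07],[[0,0,0],[0,0,9],0.07],[[0,0,0],[0,0,9],0.07],[[0,0,0],[0,0,0],0.07]]'
python3 - <<'E'
from h import *
goto([0.503,0.1415,0.10],np.radians(30))
c=bot.calibration("wrist"); im,_=bot.read_camera("wrist"); cv2.imwrite("pics/w1.png",im[:,:,::-1])
E
```

```text
t: 1.4
eef_pos: [0.5023, 0.1414, 0.125]
tool_rot: [0.0, 0.208, 0.978, 0.0]
contact_force: [0.8, 0.9, 0.2]
gripper_width: 1.001
t: 2.02
eef_pos: [0.5017, 0.143, 0.1251]
tool_rot: [0.0, 0.5, 0.866, -0.0]
contact_force: [0.7, 1.0, -0.9]
gripper_width: 0.818
t 2.025 pos [0.5017 0.143  0.1251] grip 0.818 F [ 0.7  1.  -0.9]
tool z [-2.e-04 -4.e-04 -1.e+00] yaw_y deg 30.04
shift tool mm [-2.   0.4 25.1] world mm [  1.3  -1.5 -25.1]
turn about tool z deg 0.04 q7 0.291
```

View pics/w1.png

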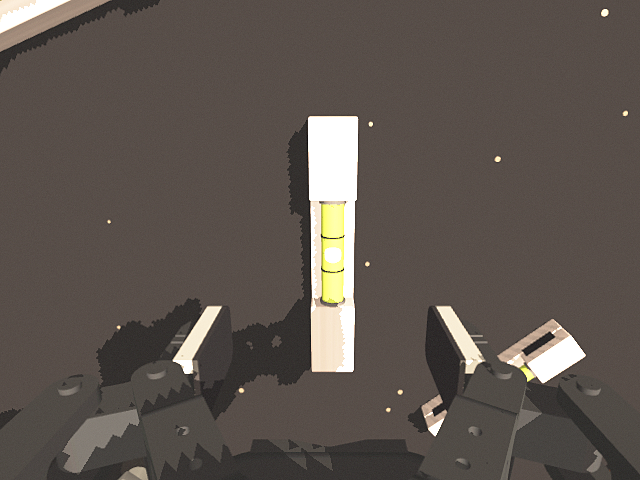

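The wrist picture shows the level upright and square to the jaws. The vial lines are at (332,237) and (332,270), with the bubble at (332,254).

```bash
python3 - <<'E'
from h import *
c=bot.calibration("wrist")
p=cast(c,[[332,253],[332.5,118],[333,199]],0.030); print(p.round(4))
goto([p[0][0],p[0][1],0.018],np.radians(30))
E
```

```text
[[0.504  0.1429 0.03  ]
 [0.4674 0.2061 0.03  ]
 [0.4889 0.1698 0.03  ]]
t 2.075 pos [0.5017 0.143  0.1252] grip 0.824 F [ 0.3 -0.2 -0.8]
tool z [-2.e-04 -3.e-04 -1.e+00] yaw_y deg 30.15
shift tool mm [ -1.2   2.  107.2] world mm [ 2.300e+00 -1.000e-01 -1.072e+02]
turn about tool z deg 0.15 q7 0.292
```

```bash
python3 -m crank '[[[-0.001,0.001,0.04],[0,0,0],0.07],[[0,0,0.04],[0,0,0],0.07],[[0,0,0.02],[0,0,0],0.07],[[0,0,0.007],[0,0,0],0.06],[[0,0,0],[0,0,0],0.0],[[0,0,0],[0,0,0],0.0],[[0,0,0],[0,0,0],0.0],[[0,0,0],[0,0,0],0.0],[[0,0,0],[0,0,0],0.0]]' 50
python3 - <<'E'
from h import *
goto([0.503,0.1415,0.12],np.radians(-13))
E
```

```text
t: 3.2
eef_pos: [0.504, 0.1428, 0.0194]
tool_rot: [0.001, 0.5, 0.866, 0.001]
contact_force: [-0.2, -0.4, 6.5]
gripper_width: 0.286
t 3.2 pos [0.504  0.1428 0.0194] grip 0.286 F [-0.2 -0.4  6.5]
tool z [ 1.9e-03  9.0e-04 -1.0e+00] yaw_y deg 29.96
shift tool mm [  -0.6   -1.3 -100.6] world mm [ -1.   -1.3 100.6]
turn about tool z deg 42.96 q7 0.363
```

```bash
python3 -m crank '[[[0,0,-0.02],[0,0,0],0.0],[[0,0,-0.04],[0,0,0],0.0],[[0,0,-0.04],[0,0,0],0.0],[[0,0,0],[0,0,10],0.0],[[0,0,0],[0,0,10],0.0],[[0,0,0],[0,0,10],0.0],[[0,0,0],[0,0,10],0.0],[[0,0,0],[0,0,3],0.0],[[0,0,0],[0,0,0],0.0]]'
python3 - <<'E'
from h import *
goto([0.527,-0.1615,0.075],np.radians(-13))
E
```

```text
t: 4.32
eef_pos: [0.5027, 0.1426, 0.1182]
tool_rot: [-0.0, 0.783, 0.623, -0.0]
contact_force: [0.2, -0.8, -2.1]
gripper_width: 0.286
t 4.325 pos [0.5027 0.1426 0.1182] grip 0.286 F [ 0.2 -0.8 -2.1]
tool z [-5.e-04 -2.e-04 -1.e+00] yaw_y deg -12.99
shift tool mm [-290.8   92.1   43.2] world mm [  24.3 -304.1  -43.2]
turn about tool z deg 0.01 q7 -0.329
```

```bash
python3 -m crank '[[[-0.03,0.009,0],[0,0,0],0.0],[[-0.045,0.0145,0],[0,0,0],0.0],[[-0.045,0.0145,0],[0,0,0],0.0],[[-0.045,0.0145,0],[0,0,0],0.0],[[-0.045,0.0145,0],[0,0,0],0.0],[[-0.045,0.0145,0],[0,0,0],0.0],[[-0.036,0.0105,0.02],[0,0,0],0.0],[[0,0,0],[0,0,0],0.0],[[0,0,0],[0,0,0],0.0]]'
python3 - <<'E'
from h import *
goto([0.527,-0.1615,0.063],np.radians(-13))
c=bot.calibration("wrist"); im,_=bot.read_camera("wrist"); cv2.imwrite("pics/w2.png",im[:,:,::-1])
im,_=bot.read_camera("scene"); cv2.imwrite("pics/s2.png",cv2.resize(im[170:320,140:360,::-1],None,fx=3.6,fy=3.6))
E
```

```text
t: 5.45
eef_pos: [0.5269, -0.1611, 0.0981]
tool_rot: [-0.001, 0.783, 0.622, 0.0]
contact_force: [-0.5, 0.2, -2.6]
gripper_width: 0.287
t 5.45 pos [ 0.5269 -0.1611  0.0981] grip 0.287 F [-0.5  0.2 -2.6]
tool z [-6.e-04  8.e-04 -1.e+00] yaw_y deg -13.0
shift tool mm [-0.4  0.3 35.1] world mm [  0.1  -0.4 -35.1]
turn about tool z deg -0.0 q7 0.289
```

View pics/w2.png

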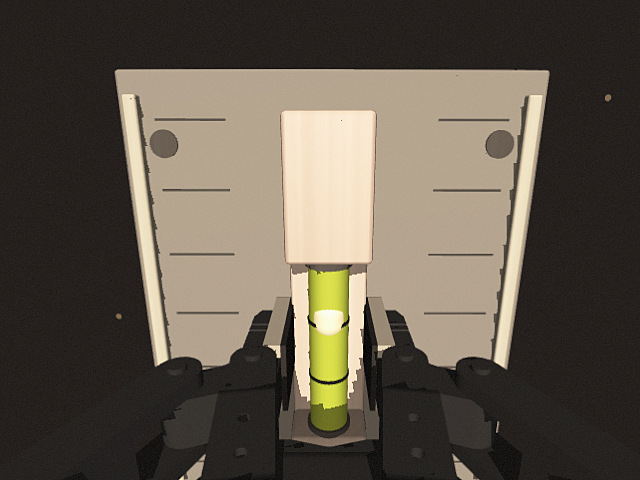

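View pics/s2.png

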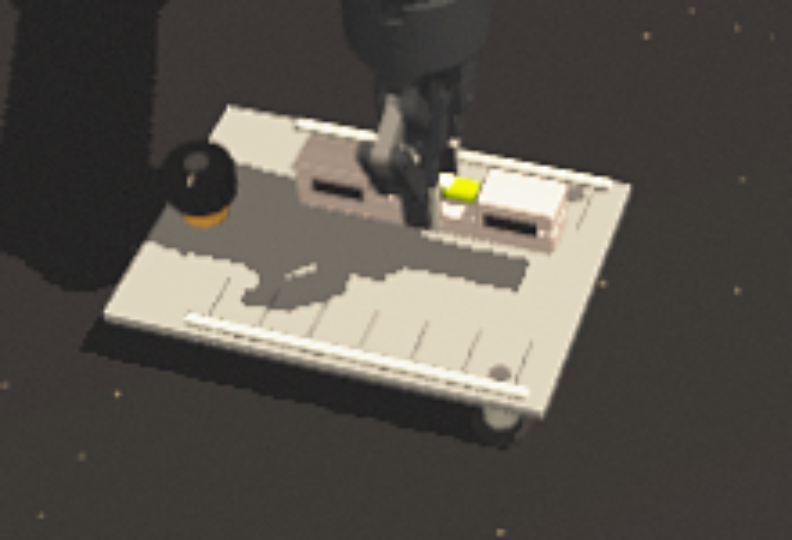

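The level is over the plate centre line and in line with the plate, at wrist (328,265), between the two strips. I'll lower it now.

```bash
python3 -m crank '[[[0,0,0.02],[0,0,0],0.0],[[0,0,0.011],[0,0,0],0.0],[[0,0,0.002],[0,0,0],0.0],[[0,0,0],[0,0,0],0.0]]'
python3 -m crank '[[[0,0,0.0015],[0,0,0],0.0],[[0,0,0],[0,0,0],0.0]]'
python3 -m crank '[[[0,0,0.0015],[0,0,0],0.0],[[0,0,0],[0,0,0],0.0]]'
```

```text
t: 6.05
eef_pos: [0.5273, -0.1615, 0.0656]
tool_rot: [0.0, 0.783, 0.622, 0.0]
contact_force: [0.2, 0.2, -2.7]
gripper_width: 0.284
t: 6.3
eef_pos: [0.5272, -0.1618, 0.064]
tool_rot: [0.0, 0.783, 0.622, 0.0]
contact_force: [-0.2, 0.3, -3.4]
gripper_width: 0.286
t: 6.55
eef_pos: [0.5272, -0.1618, 0.0623]
tool_rot: [0.0, 0.783, 0.622, 0.0]
contact_force: [0.8, -0.9, -2.3]
gripper_width: 0.285
```

```bash
python3 -m crank '[[[0,0,0.0015],[0,0,0],0.0],[[0,0,0],[0,0,0],0.0]]'
python3 -m crank '[[[0,0,0.001],[0,0,0],0.0],[[0,0,0],[0,0,0],0.0]]'
```

```text
t: 6.8
eef_pos: [0.5272, -0.1619, 0.062]
tool_rot: [-0.0, 0.783, 0.622, 0.0]
contact_force: [-4.1, 0.7, 11.7]
gripper_width: 0.287
t: 7.05
eef_pos: [0.5273, -0.1619, 0.0619]
tool_rot: [-0.0, 0.783, 0.622, 0.001]
contact_force: [-7.1, 3.6, 22.1]
gripper_width: 0.291
```

```bash
python3 -m crank '[[[0,0,-0.0015],[0,0,0],0.0],[[0,0,0],[0,0,0],0.06],[[0,0,0],[0,0,0],0.06],[[0,0,0],[0,0,0],0.06],[[0,0,-0.02],[0,0,0],0.06],[[0,0,-0.04],[0,0,0],0.07],[[0,0,-0.05],[0,0,0],0.0854]]'
python3 - <<'E'
from h import *
c=bot.calibration("wrist"); im,_=bot.read_camera("wrist"); cv2.imwrite("pics/w3.png",im[:,:,::-1])
np.save("w3.npy",c["extrinsics"])
goto([0.494,-0.303,0.17],np.radians(-13)); print(bot.get_obs()["q"].round(3))
E
```

```text
t: 7.92
eef_pos: [0.5264, -0.1616, 0.1716]
tool_rot: [-0.001, 0.783, 0.622, -0.001]
contact_force: [1.2, 0.3, 0.1]
gripper_width: 0.987
t 7.975 pos [ 0.5298 -0.1633  0.1782] grip 1.002 F [ 2.6 -0.9  3.6]
tool z [ 0.0076 -0.0012 -1.    ] yaw_y deg -13.13
shift tool mm [-144.2   -3.2    8. ] world mm [ -35.8 -139.7   -8.2]
turn about tool z deg -0.13 q7 0.221
[-0.261  0.394  0.568  1.947 -0.275  0.868  0.221]
```

View pics/w3.png

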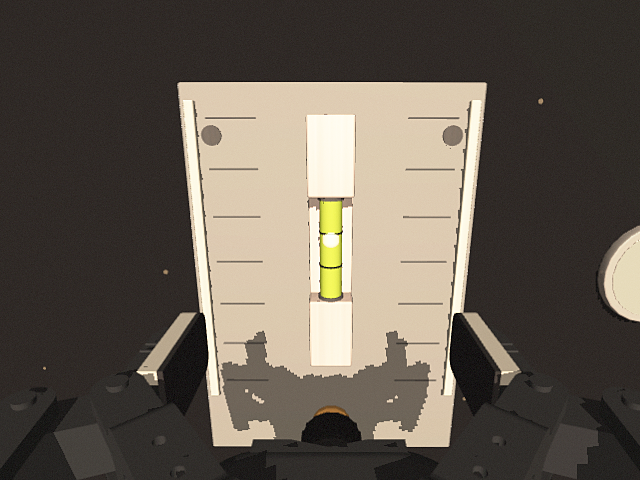

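The level lies on the centre line. Its bubble is at (331,240), against a line midpoint of (331,250), so about 6 mm towards the far end. The knob is next.

```bash
python3 -m crank '[[[-0.036,0,0],[0,0,0],0.075],[[-0.036,-0.001,0],[0,0,0],0.075],[[-0.036,-0.001,0],[0,0,0],0.075],[[-0.036,-0.001,0],[0,0,0],0.075],[[0,0,0],[0,0,0],0.075],[[0,0,0],[0,0,0],0.075]]' 40
python3 - <<'E'
from h import *
goto([0.494,-0.303,0.069],np.radians(-13)); print(bot.get_obs()["q"].round(3))
im,_=bot.read_camera("top"); cv2.imwrite("pics/t4.png",cv2.resize(im[180:310,320:480,::-1],None,fx=5,fy=4.5))
im,_=bot.read_camera("scene"); cv2.imwrite("pics/s4.png",cv2.resize(im[170:320,140:360,::-1],None,fx=3.6,fy=3.6))
E
```

```text
t: 8.72
eef_pos: [0.4917, -0.3008, 0.1709]
tool_rot: [-0.0, 0.783, 0.622, 0.0]
contact_force: [0.3, -0.3, -1.1]
gripper_width: 0.883
t 8.725 pos [ 0.4917 -0.3008  0.1709] grip 0.883 F [ 0.3 -0.3 -1.1]
tool z [-3.e-04  6.e-04 -1.e+00] yaw_y deg -13.05
shift tool mm [ -1.6   2.8 101.9] world mm [   2.3   -2.2 -101.9]
turn about tool z deg -0.05 q7 0.501
[ 1.000e-03  4.480e-01  5.750e-01  1.897e+00 -3.090e-01  8.860e-01
  5.010e-01]
```

View pics/s4.png

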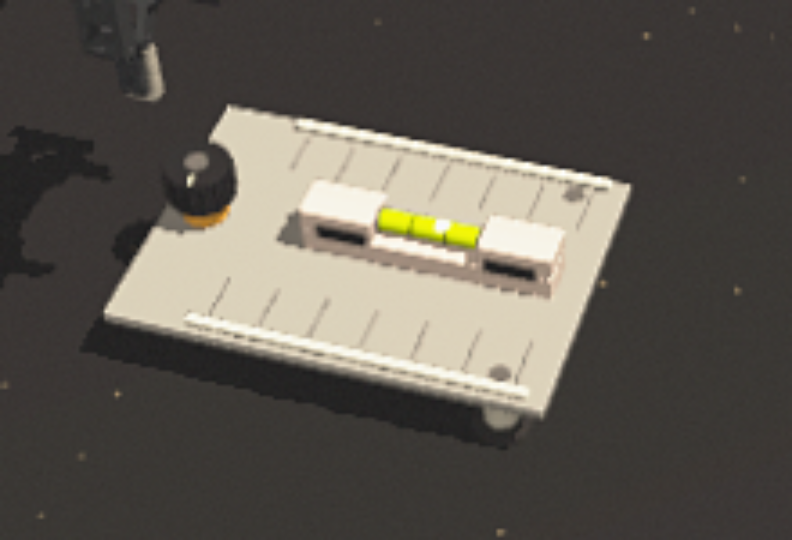

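View pics/t4.png

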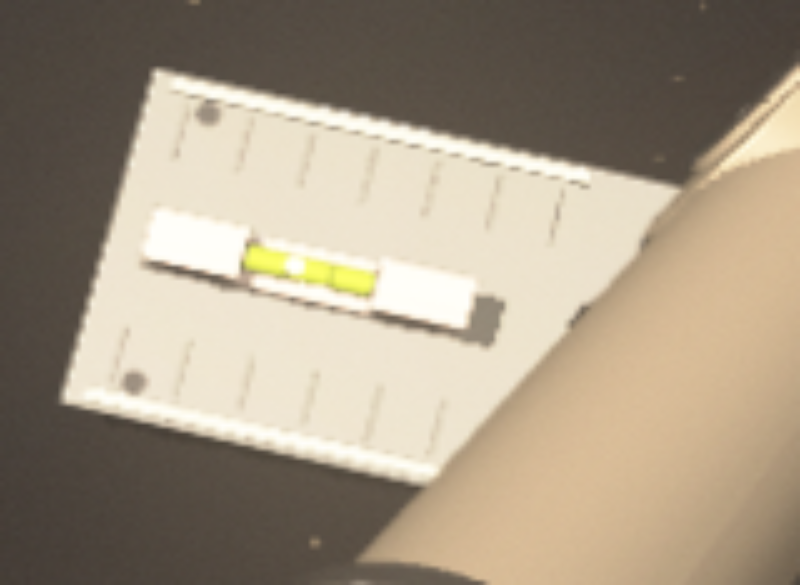

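The scene camera sees the vial clearly. Its lines are at crop columns ~412 and 447 and the bubble at 442, about 7 mm off, so roughly 1.9 rad clockwise.

```bash
python3 -m crank '[[[-0.0015,0.003,0.03],[0,0,0],0.07],[[0,0,0.04],[0,0,0],0.065],[[0,0,0.025],[0,0,0],0.065],[[0,0,0.008],[0,0,0],0.065],[[0,0,0],[0,0,0],0.0],[[0,0,0],[0,0,0],0.0],[[0,0,0],[0,0,0],0.0],[[0,0,0],[0,0,0],0.0]]' 40
python3 - <<'E'
from h import *
goto([0.494,-0.303,0.068],np.radians(-13))
im,_=bot.read_camera("scene"); cv2.imwrite("pics/s5.png",cv2.resize(im[170:320,140:360,::-1],None,fx=3.6,fy=3.6))
E
```

```text
t: 9.82
eef_pos: [0.495, -0.3035, 0.0692]
tool_rot: [0.001, 0.783, 0.622, 0.001]
contact_force: [-0.2, 0.9, 5.9]
gripper_width: 0.457
t 9.825 pos [ 0.495  -0.3035  0.0692] grip 0.457 F [-0.2  0.9  5.9]
tool z [ 1.6e-03 -1.0e-04 -1.0e+00] yaw_y deg -13.03
shift tool mm [ 0.2 -1.   1.2] world mm [-1.   0.5 -1.2]
turn about tool z deg -0.03 q7 0.591
```

View pics/s5.png

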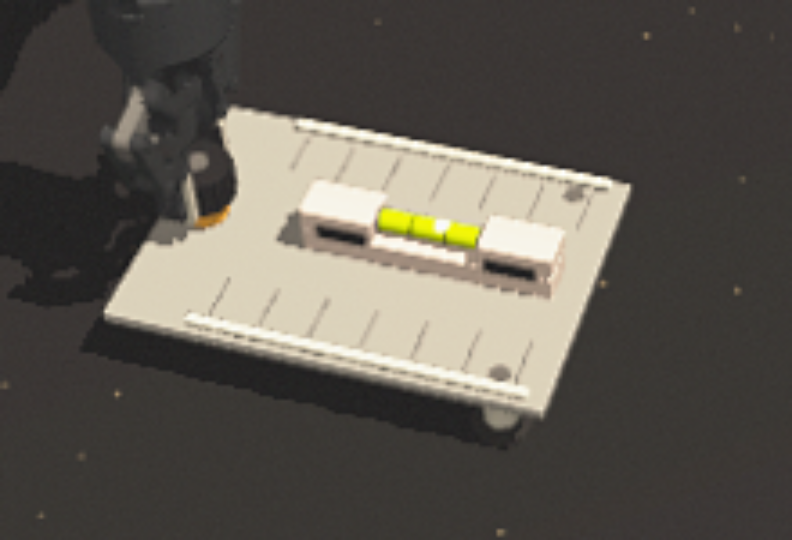

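```bash
python3 -m crank '[[[0,0,0],[0,0,8],0.0],[[0,0,0],[0,0,8],0.0],[[0,0,0],[0,0,8],0.0],[[0,0,0],[0,0,8],0.0],[[0,0,0],[0,0,8],0.0]]' 40
python3 - <<'E'
from h import *
goto([0.494,-0.303,0.068],np.radians(-13))
im,_=bot.read_camera("scene"); cv2.imwrite("pics/s6.png",cv2.resize(im[170:320,140:360,::-1],None,fx=3.6,fy=3.6))
E
```

```text
t: 10.5
eef_pos: [0.4932, -0.3024, 0.0692]
tool_rot: [-0.002, 0.949, 0.315, -0.0]
contact_force: [-7.9, 6.6, 13.7]
gripper_width: 0.455
t 10.5 pos [ 0.4932 -0.3024  0.0692] grip 0.455 F [-7.9  6.6 13.7]
tool z [-0.0013  0.0033 -1.    ] yaw_y deg -53.31
shift tool mm [0.3 1.  1.2] world mm [ 0.8 -0.6 -1.2]
turn about tool z deg -40.31 q7 0.041
```

View pics/s6.png

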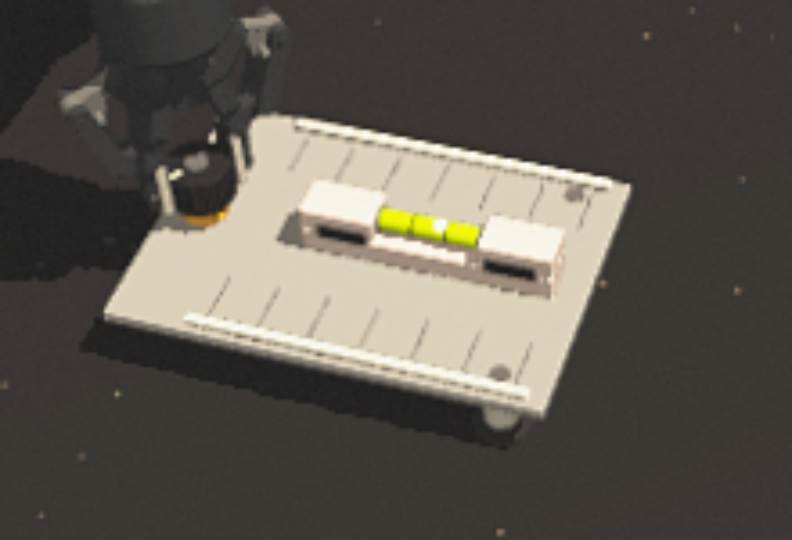

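```bash
python3 -m crank '[[[0,0,-0.001],[0,0,9],0.0],[[0,0,0],[0,0,9],0.0],[[0,0,0],[0,0,9],0.0],[[0,0,0],[0,0,9],0.0],[[0,0,0],[0,0,9],0.0],[[0,0,0],[0,0,9],0.0],[[0,0,0],[0,0,0],0.0],[[0,0,0],[0,0,0],0.0],[[0,0,0],[0,0,0],0.0],[[0,0,0],[0,0,0],0.0]]' 40
python3 -m crank '[[[0,0,0],[0,0,0],0.0],[[0,0,0],[0,0,0],0.0],[[0,0,0],[0,0,0],0.0],[[0,0,0],[0,0,0],0.0],[[0,0,0],[0,0,0],0.0],[[0,0,0],[0,0,0],0.0],[[0,0,0],[0,0,0],0.0],[[0,0,0],[0,0,0],0.0],[[0,0,0],[0,0,0],0.0],[[0,0,0],[0,0,0],0.0]]' 40
python3 - <<'E'
from h import *
goto([0.494,-0.303,0.068],np.radians(-13))
im,_=bot.read_camera("scene"); cv2.imwrite("pics/s7.png",cv2.resize(im[210:260,230:310,::-1],None,fx=10,fy=10,interpolation=cv2.INTER_CUBIC))
cv2.imwrite("pics/s7f.png",cv2.resize(im[170:320,140:360,::-1],None,fx=3.6,fy=3.6))
E
```

```text
t: 11.8
eef_pos: [0.4926, -0.2996, 0.0692]
tool_rot: [-0.004, 0.989, -0.148, -0.002]
contact_force: [-7.0, 13.8, 15.5]
gripper_width: 0.456
t: 13.05
eef_pos: [0.4926, -0.2996, 0.0692]
tool_rot: [-0.004, 0.989, -0.148, -0.002]
contact_force: [-5.7, 14.0, 15.3]
gripper_width: 0.455
t 13.05 pos [ 0.4926 -0.2996  0.0692] grip 0.455 F [-5.7 14.  15.3]
tool z [-0.0035  0.0083 -1.    ] yaw_y deg -106.97
shift tool mm [2.3 2.8 1.1] world mm [ 1.4 -3.4 -1.2]
turn about tool z deg 86.03 q7 -0.704
```

View pics/s7.png

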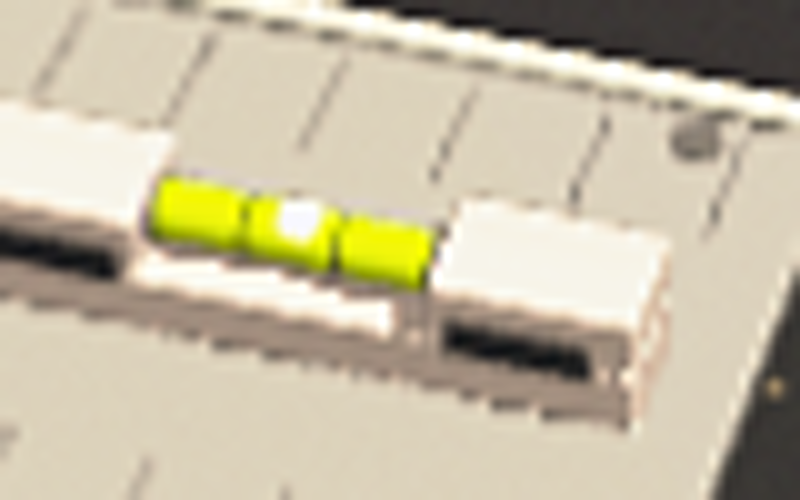

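View pics/s7f.png

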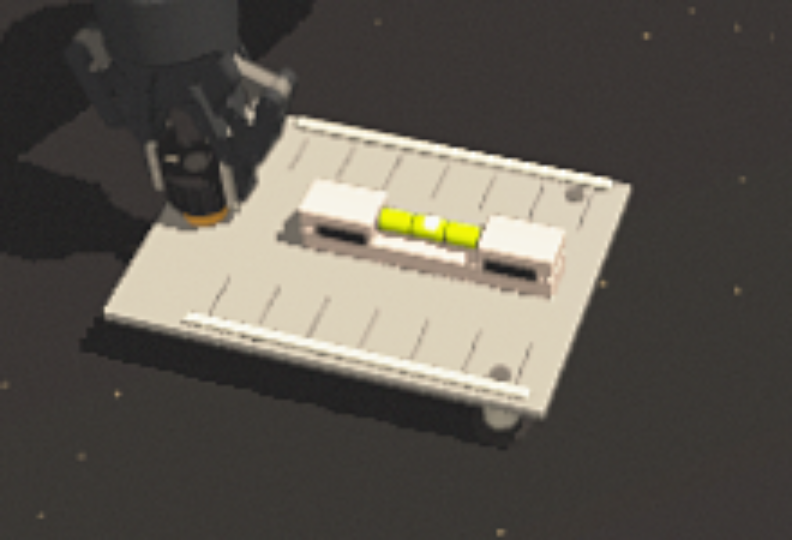

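The bubble now sits ~1 mm towards the far end of the midpoint: bubble at (298,221), lines at ~248 and 340 in the zoom. I'll turn about 10° more and release.

```bash
python3 -m crank '[[[0,0,0],[0,0,5],0.0],[[0,0,0],[0,0,5],0.0],[[0,0,0],[0,0,0],0.0],[[0,0,0],[0,0,0],0.065],[[0,0,0],[0,0,0],0.065],[[0,0,0],[0,0,0],0.065],[[0,0,-0.03],[0,0,0],0.065],[[0,0,-0.04],[0,0,0],0.065],[[0,0,-0.03],[0,0,0],0.0],[[0,0,0],[0,0,0],0.0]]' 40
python3 - <<'E'
from h import *
u=np.array([-0.2241,-0.9746]); r=np.array([0.5272,-0.1618])
for s in(1,-1): print("press",r+s*0.053*u)
goto(np.r_[r-0.053*u,0.14],np.radians(-103))
E
```

```text
t: 14.35
eef_pos: [0.4952, -0.3047, 0.1713]
tool_rot: [0.001, 0.972, -0.234, 0.002]
contact_force: [0.1, 0.5, -0.6]
gripper_width: 0.344
press [ 0.5153227 -0.2134538]
press [ 0.5390773 -0.1101462]
t 14.35 pos [ 0.4952 -0.3047  0.1713] grip 0.344 F [ 0.1  0.5 -0.6]
tool z [ 0.0037 -0.0021 -1.    ] yaw_y deg -117.07
shift tool mm [ -49.6 -193.2   31.1] world mm [ 43.9 194.6 -31.3]
turn about tool z deg -14.07 q7 -0.947
```

```bash
python3 -m crank '[[[0,0,0],[0,0,-10.4],0.0],[[0,0,0],[0,0,-10.4],0.0],[[0,0,0],[0,0,-10.4],0.0],[[0,0,0],[0,0,-10.4],0.0],[[0,0,0],[0,0,-10.4],0.0],[[0,0,0],[0,0,-10.4],0.0],[[0,0,0],[0,0,-10.4],0.0],[[0,0,0],[0,0,-10.4],0.0],[[0,0,0],[0,0,-10.4],0.0],[[0,0,0],[0,0,-10.4],0.0]]' 40
python3 -m crank '[[[0,0,0],[0,0,0],0.0],[[0,0,0],[0,0,0],0.0],[[0,0,0],[0,0,0],0.0],[[0,0,0],[0,0,0],0.0]]'
python3 - <<'E'
from h import *
goto([0.5153,-0.2134,0.11],np.radians(-13))
im,_=bot.read_camera("scene"); cv2.imwrite("pics/s8.png",cv2.resize(im[210:260,230:310,::-1],None,fx=10,fy=10,interpolation=cv2.INTER_CUBIC))
im,_=bot.read_camera("wrist"); cv2.imwrite("pics/w8.png",im[:,:,::-1])
E
```

```text
t: 15.6
eef_pos: [0.4937, -0.3031, 0.1681]
tool_rot: [-0.001, 0.781, 0.624, -0.0]
contact_force: [-0.0, -0.2, 0.6]
gripper_width: 0.002
t: 16.1
eef_pos: [0.4942, -0.3034, 0.1691]
tool_rot: [-0.0, 0.783, 0.622, -0.0]
contact_force: [-0.0, -0.2, -0.3]
gripper_width: -0.001
t 16.1 pos [ 0.4942 -0.3034  0.1691] grip -0.001 F [-0.  -0.2 -0.3]
tool z [-3.e-04 -1.e-04 -1.e+00] yaw_y deg -13.1
shift tool mm [92.4  0.2 59.1] world mm [ 21.1  90.  -59.1]
turn about tool z deg -0.1 q7 0.534
```

View pics/s8.png

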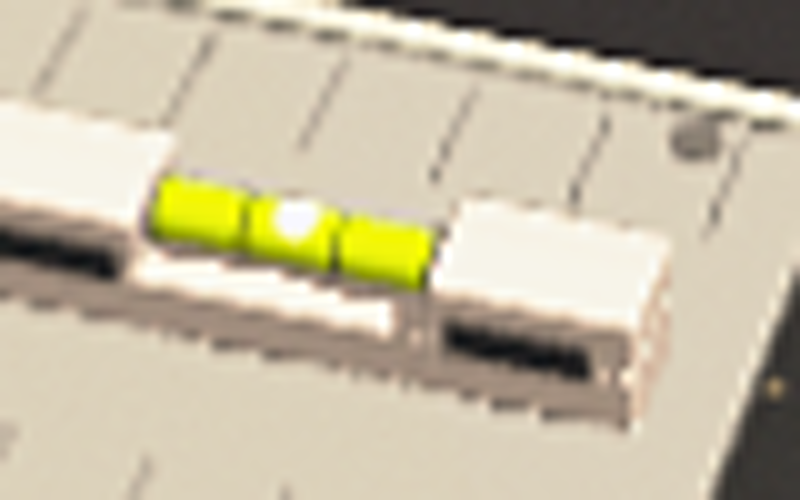

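View pics/w8.png

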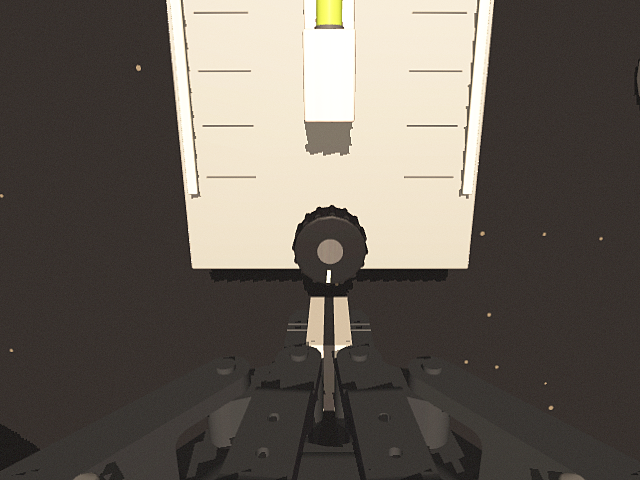

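The bubble is at (294,221) in the zoom, midway between the lines. The wrist view shows the knob free and the near block spanning (329,29)-(329,122). I'll move over press_a.

```bash
python3 - <<'E'
from h import *
c=bot.calibration("wrist"); p=cast(c,[[329,29],[329,122]],0.075); print(p,p.mean(0))
E
python3 -m crank '[[[0.02,0,0],[0,0,0],0.0],[[0.03,0,0.02],[0,0,0],0.0],[[0.03,0,0.02],[0,0,0],0.0],[[0.0125,0,0.02],[0,0,0],0.0],[[0,0,0],[0,0,0],0.0],[[0,0,0],[0,0,0],0.0],[[0,0,0],[0,0,0],0.0]]' 40
python3 - <<'E'
from h import *
goto([0.5153,-0.2134,0.089],np.radians(-13))
im,_=bot.read_camera("wrist"); cv2.imwrite("pics/w9.png",im[:,:,::-1])
E
```

```text
[[ 0.52076081 -0.19302628  0.075     ]
 [ 0.5109437  -0.23534126  0.075     ]] [ 0.51585225 -0.21418377  0.075     ]
t: 17.08
eef_pos: [0.5153, -0.2147, 0.1103]
tool_rot: [0.001, 0.783, 0.622, 0.0]
contact_force: [0.5, 0.9, -0.7]
gripper_width: -0.002
t 17.075 pos [ 0.5153 -0.2147  0.1103] grip -0.002 F [ 0.5  0.9 -0.7]
tool z [ 1.5e-03 -8.0e-04 -1.0e+00] yaw_y deg -13.15
shift tool mm [ 1.2 -0.4 21.3] world mm [ -0.    1.3 -21.3]
turn about tool z deg -0.15 q7 0.422
```

View pics/w9.png

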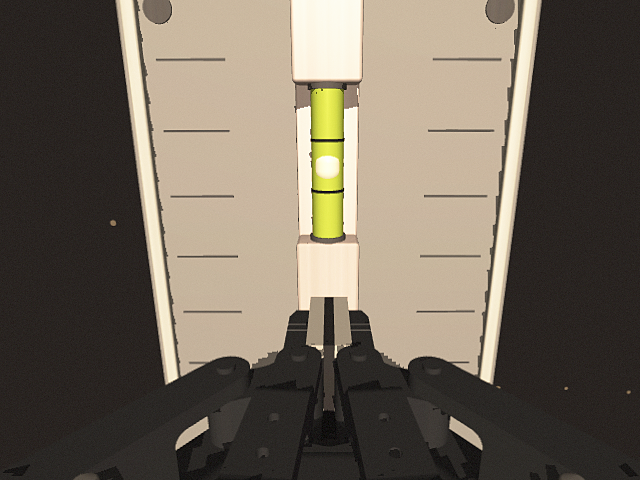

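The wrist view gives lines at rows 140 and 191 and the bubble at row 166, which is centred. The fingertips are over the block, so I'll press down in small steps.

```bash
python3 -m crank '[[[0.001,0,0.01],[0,0,0],0.0],[[0,0,0.007],[0,0,0],0.0],[[0,0,0],[0,0,0],0.0],[[0,0,0],[0,0,0],0.0]]' 40
python3 -m crank '[[[0,0,0.001],[0,0,0],0.0],[[0,0,0],[0,0,0],0.0]]'
python3 -m crank '[[[0,0,0.001],[0,0,0],0.0],[[0,0,0],[0,0,0],0.0]]'
python3 -m crank '[[[0,0,0.001],[0,0,0],0.0],[[0,0,0],[0,0,0],0.0]]'
```

```text
t: 17.62
eef_pos: [0.5153, -0.2125, 0.0922]
tool_rot: [-0.0, 0.783, 0.622, -0.0]
contact_force: [0.2, -1.0, 0.5]
gripper_width: 0.0
t: 17.88
eef_pos: [0.5154, -0.2124, 0.0914]
tool_rot: [0.0, 0.783, 0.622, 0.0]
contact_force: [-0.3, 0.4, 0.0]
gripper_width: -0.0
t: 18.12
eef_pos: [0.5153, -0.2123, 0.0902]
tool_rot: [-0.0, 0.783, 0.622, -0.0]
contact_force: [-0.3, -0.8, 0.5]
gripper_width: -0.001
t: 18.38
eef_pos: [0.5153, -0.2123, 0.0892]
tool_rot: [-0.0, 0.783, 0.622, -0.0]
contact_force: [-0.7, -0.5, -0.2]
gripper_width: 0.001
```

```bash
python3 -m crank '[[[0,0,0.0005],[0,0,0],0.0],[[0,0,0],[0,0,0],0.0]]'
python3 -m crank '[[[0,0,0.0005],[0,0,0],0.0],[[0,0,0],[0,0,0],0.0]]'
python3 -m crank '[[[0,0,0.0005],[0,0,0],0.0],[[0,0,0],[0,0,0],0.0]]'
```

```text
t: 18.62
eef_pos: [0.5153, -0.2124, 0.0892]
tool_rot: [-0.0, 0.783, 0.622, 0.0]
contact_force: [-1.4, -0.4, 5.0]
gripper_width: 0.002
t: 18.88
eef_pos: [0.5154, -0.2124, 0.0891]
tool_rot: [-0.0, 0.783, 0.622, 0.0]
contact_force: [-2.8, 2.8, 10.0]
gripper_width: 0.003
t: 19.12
eef_pos: [0.5154, -0.2124, 0.0891]
tool_rot: [-0.0, 0.783, 0.622, 0.001]
contact_force: [-4.5, 3.1, 15.1]
gripper_width: 0.003
```

```bash
python3 -m crank '[[[0.0002,-0.0004,-0.0005],[0,0,0],0.0],[[0,0,0],[0,0,0],0.0],[[0,0,0],[0,0,0],0.0]]'

```

```text
t: 19.5
eef_pos: [0.5153, -0.2124, 0.0891]
tool_rot: [0.0, 0.783, 0.622, 0.0]
contact_force: [-2.2, 1.0, 9.0]
gripper_width: -0.002
```

Now at about 9–10 N. I'll hold while the bubble settles, then look.

```bash
python3 -m crank '[[[0.0001,-0.0002,0.0001],[0,0,0],0.0],[[0,0,0],[0,0,0],0.0],[[0,0,0],[0,0,0],0.0],[[0,0,0],[0,0,0],0.0],[[0,0,0],[0,0,0],0.0],[[0,0,0],[0,0,0],0.0],[[0,0,0],[0,0,0],0.0],[[0,0,0],[0,0,0],0.0],[[0,0,0],[0,0,0],0.0],[[0,0,0],[0,0,0],0.0]]'
python3 -m crank '[[[0,0,0],[0,0,0],0.0],[[0,0,0],[0,0,0],0.0],[[0,0,0],[0,0,0],0.0],[[0,0,0],[0,0,0],0.0],[[0,0,0],[0,0,0],0.0],[[0,0,0],[0,0,0],0.0],[[0,0,0],[0,0,0],0.0],[[0,0,0],[0,0,0],0.0]]'
python3 - <<'E'
from h import *
im,_=bot.read_camera("wrist"); cv2.imwrite("pics/w10.png",im[:,:,::-1])
im,_=bot.read_camera("scene"); cv2.imwrite("pics/s10.png",cv2.resize(im[170:320,140:360,::-1],None,fx=3.6,fy=3.6))
o=bot.get_obs(); print(o["contact_force"],o["torque"],o["t"])
E
```

```text
t: 20.75
eef_pos: [0.5153, -0.2124, 0.0891]
tool_rot: [0.0, 0.783, 0.622, 0.001]
contact_force: [-2.1, 0.8, 8.4]
gripper_width: 0.003
t: 21.75
eef_pos: [0.5153, -0.2124, 0.0891]
tool_rot: [0.0, 0.783, 0.622, 0.0]
contact_force: [-1.4, -0.0, 9.4]
gripper_width: 0.001
[-2.88967496  0.89741123  8.99574292] [0.18731538 0.44685045 0.01656648] 21.85
```

View pics/w10.png

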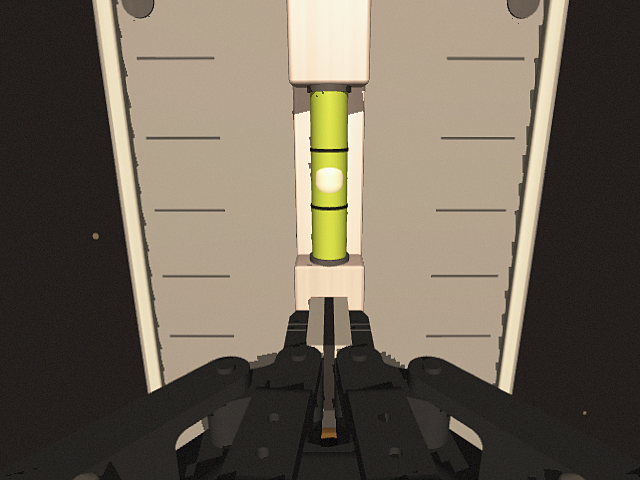

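View pics/s10.png

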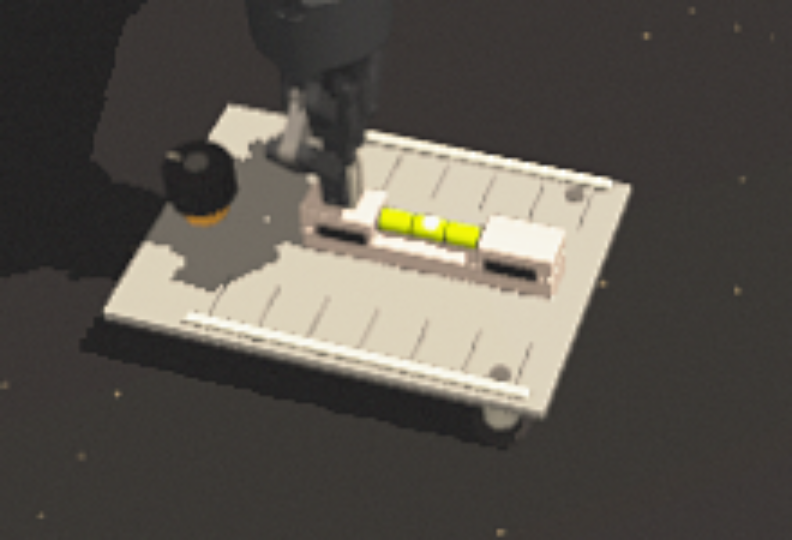

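Under load the lines are at rows 150 and 208 and the bubble at row 180, so it is centred. I'll nudge the push to about 10 N and hand in.

```bash
python3 -m crank '[[[0,-0.0001,0.0001],[0,0,0],0.0],[[0,0,0],[0,0,0],0.0],[[0,0,0],[0,0,0],0.0],[[0,0,0],[0,0,0],0.0]]'
python3 - <<'E'
from h import *
o=bot.get_obs(); print(o["contact_force"],o["t"])
if 7.5<o["contact_force"][2]<13: print(bot.hand_in())
E
```

```text
t: 22.35
eef_pos: [0.5153, -0.2124, 0.0891]
tool_rot: [0.001, 0.783, 0.622, 0.001]
contact_force: [-1.9, 1.1, 10.0]
gripper_width: -0.004
[-1.8824785   1.09411252  9.97070905] 22.35
the job is handed in; nothing more can be done
None
```

I handed the job in at t = 22.4 s with the closed fingertips still pressing the level's knob-side end block.

- **Placing:** I laid the middle-sized level lengthwise along the middle of the plate, about at the rest point, and released it.
- **Levelling:** I turned the knob about 104° clockwise in one grip, then let go of it.
- **Last checks:** After 2 s under load the bubble stood at wrist-picture row 180, with the lines at rows 150 and 208, so it was well under 1 mm from the middle. I then added about 1 N and did not look again. The vertical push was 10.0 N, with about 2 N of sideways force left over.
- **Side forces:** While turning, the knob pushed back with about 15 N sideways and 15 N upward. That was gone after I let go, and the plate showed no visible shift.
- **Other objects:** The arm did not touch the magnifiers, the slide box or the bottle.

No check failed or disagreed.

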